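Clamp the whole firebricks in the jig

ROBOT

A 7-joint arm with a two-finger parallel gripper is mounted at the origin on the work surface. World frame = base frame: x ahead of the robot, y to its left, z up, the work surface at z = 0. Lengths are in mm, angles in rad, forces in N, time in s.
With the tool pointing down it reaches from about 400 to 875 mm from the base axis. Payload 4.4 kg.
Tool frame: the origin (TCP) lies between the finger pads; the fingertips stand 17 mm ahead of it and the grasp point (between the pads) lies 2 mm behind it; z points along the fingers, y is the line along which they close (so a half turn about z gives the same grasp; the last joint's range is limited). The gripper opens to 85 mm and grips with 20 to 120 N. Pads are 22 mm wide; open, the fingers measure 114 mm over their backs; the gripper's body (76 mm by 85 mm) begins 54 mm behind the grasp point. The pads swing forward as they close: fully open they stand 13 mm farther back than shut.
Start: joints at [-0.066, 0.628, 0.038, 1.517, -0.027, 0.996, -0.02], TCP at [650.014, 0.027, 248.313] pointing down, gripper open.
Joint ranges: [-3.06, 3.06], [-0.37, 2.12], [-1.25, 1.32], [0.18, 2.47], [-1.1, 4.24], [0.23, 1.98], [-2.94, 2.94]. Speed limits (rad/s): [2.57, 2.57, 3.14, 3.14, 3.14, 3.14, 3.14].

INTERFACE

Orientations are given as [roll, pitch, yaw] about the fixed x, y, z axes, in that order (R = Rz(yaw) Ry(pitch) Rx(roll)).
In Python, from cell import sensors, get_image, ctrl gives the robot as it stands.
- The arm moves only by the tool send_rows, never from a script. Its argument "series" is a list of rows, each a list of 3 entries, a list of its own where there are three numbers: the finger opening in mm, from 0 to 85.4, then the shift along the world's x, y, z in units of 60 mm (1.0 is 60 mm), then the turn, a rotation vector about the world's x, y, z in units of 5 degrees (1.0 is 5 degrees). A call has 1 to 8 rows; each row shifts and turns the commanded pose from where the row before left it; what a row does not reach is not made up. A row lasts 1/8 s, in which the tool goes at most 62.5 mm and 10.7 degrees, less where a joint would pass 70% of its speed; a pose out of reach is approached as far as the arm can. A call is refused whole if a number of a shift passes 1 or a number of a turn 1, either way. A call with a gripper value outside its range is refused whole. The fingers move at their own pace and stop on an object; the grip force is fixed at half the most. Time passes only in rows, so rows that do not move let the fingers close. It gives the time, the measured TCP pose, the force, the opening and the grip force at its end, in the units of the state.
- sensors.read_state(): the state, without advancing time (a new reading comes with each control period).
- get_image(name): name is "scene" or "side" or "wrist"; returns a dict with "img" (480x640x3 uint8, red, green, blue), "depth" (480x640 float32, mm along the optical axis (not along the pixel's ray), 0 where there is no reading), "vfov" (degrees; the focal length in pixels is half the picture's height over the tangent of half this angle, whatever the lens; pixels are square), "cx", "cy" (the principal point, pixels), "world_to_cam" (4x4, takes a point from world to camera coordinates). Camera axes: x right, y down, z forward; pixel columns grow to the right and rows downward; lengths in mm; the calibration is good to about 2 mm. A picture is of the moment at which its call begins.
- ctrl.finish_job(): hands the job in; it is judged then, once.
The state is a dict: "clock": time; "qpos": joint angles; "qd": joint speeds; "tau": joint torques, N m; "eef_pos": TCP position; "tool_rot": TCP orientation; "force": force on the tool from outside, world axes, zero at the start; "torque": the same for the moment, N m; "width": finger opening in mm; "gripper_force": force on a finger pad.
Only numpy, scipy, OpenCV 4.12 (cv2) and the standard library are available. Lean on these libraries where they do the work, as an engineer would, in place of code of your own. Each camera call takes 0.05 s, during which the arm holds its last target. There are 200 camera calls.

TASK

One of the three firebricks lying in the clamping jig has a broken end: first lift it out and put it in the empty grey tub on the bench. Then push the fence along until the two whole bricks sit square and tight between the fence and the end stop, and finally flip the fence's cam lever all the way down to lock it there. Leave the other things on the bench where they are.

Things in the scene. Friction and masses are not known exactly. Their poses are not given: they have to be found in the camera images.
- jig: Fixed jig: dark wooden bed 240 (x) x 375 (y) x 18 mm. Origin on the bench top under the bed, mid-width; the bed runs from y = -190 to +185 mm. The fence closes along +y. Across the +y end stands a wooden end stop, 45 mm high over the bed, its face at y = 160 mm. Three bricks lie on the bed side by side at about x = -84, 0 and 84 mm, long axes roughly along y.
- stop_face (a point): Middle of the end stop's face, at bed-top height (18 mm over the bench).
- fence (a joint): Slide of the fence in m: 0 fully back, grows as the fence moves towards the end stop; range 0 to 0.110. The fence face is (0.215 - value) m from the end stop: at 0.085 the gap is 130 mm, the length of a whole brick. It stays where left (about 3 N of friction) and is held fast when the lever is down.
- fence_face (a point): Middle of the fence's front face (the face towards the bricks), at bed-top height. The fence is an aluminium bar 220 mm long across the bed, 20 mm thick, top 46 mm over the bed. Behind its middle a dark steel carriage, 50 mm wide, top 38 mm over the bed, reaches to 115 mm behind this face; the cam lever stands in its slot.
- fence_push (a point): Middle of the carriage's rear face (50 mm wide, 34 mm high), 21 mm over the bed, 115 mm behind the fence face: push here along the jig's +y.
- lever (a joint): Angle of the cam lever in rad: 0 = handle leans 20 degrees past upright towards the jig's +x (free), 0.35 = upright, 1.92 = level, pointing to the jig's -x (fully down, locked). It stays where it is left; the last 0.9 rad is stiffer (about 5 to 10 N at the tip) as the cam bites.
- lever_pivot (a point): The lever's pivot, on the fence carriage, 60 mm behind the fence face, 20.5 mm over the bed (38.5 mm over the bench). The pivot axis is the jig's y axis.
- lever_tip (a point): Centre of the ball end (22 mm diameter) of the lever's handle, 108 mm from the pivot. The handle is a dark steel bar 18 mm wide (along the jig's y) and 13 mm thick.
- brick_a: Whole cream firebrick, 40 (x) x 130 (y) x 40 (z) mm, about 0.24 kg, origin at the centre of its underside, long axis y.
- brick_b: Second whole firebrick, the same as brick_a.
- brick_broken: Broken firebrick, 40 mm wide (x), 40 mm high, one end (+y) snapped off at a jagged slant: its y runs from -50 mm to +55 mm on its -x side and to +16 mm on its +x side. Origin on its underside near its middle; about 0.17 kg. It may lie in any of the three lanes.
- tub: Empty open grey plastic tub, 200 (x) x 160 (y) x 55 mm high, walls 4 mm, floor 4 to 5 mm; origin at the centre of its underside, on the bench.
- glaze_pot: Bystander: small white jar, 44 mm diameter, 50 mm high, standing on the jig's bed behind the fence at its +x side; origin under its centre.
- tape_roll: Bystander: cardboard-coloured tape roll lying flat, 90 mm diameter, 25 mm high; origin under its centre.
- spray_bottle: Bystander: white bottle, 68 mm diameter, 170 mm high; origin under its centre.
- mug: Bystander: white mug, 80 mm diameter, 90 mm high; origin under its centre.
- wood_spatula: Bystander: wooden spatula lying on the bench.
- plaster_disc: Bystander: plaster disc 120 mm diameter, 25 mm thick, lying flat; origin under its centre.
- brush: Bystander: brush lying on the bench at the far side.
Mind the look-alikes: they are no part of the job. Leave any purple or yellow look-alike of the brick_b alone.

How it is judged:
By the outcome, as a careful person would: the job done as asked, in the order asked, and still so for the second after the job is handed in, with the robot touching nothing.
It also fails if it takes over 61 s, if anything falls off the work surface, if the arm or the gripper's body presses on something with over 40 N, if the wrist force passes 120 N, or if a joint passes its speed limit or range.

## Working session

There is one attempt and no reset: what is moved stays moved. The work goes in short steps, Python scripts to look and compute and a tool call to move; the robot and the scene stay as the last step left them, time stands still between calls to the robot, and variables do not carry over. Pictures are saved under pics/ and viewed, at most 10 in all, crops included, and the job is handed in when it is done.

Besides the shell and the picture viewer there is one more tool, called after "Request:" as a command line: name --argument value ..., lists and objects as JSON in quotes. send_rows: Moves the arm, as the interface text tells. Its arguments: {"type":"object","properties":{"series":{"type":"array"}},"required":["series"]}

```bash
mkdir -p pics; cat > h.py <<'E'
import numpy as np, cv2
from cell import sensors, get_image, ctrl
def cap(n):
    d=get_image(n); cv2.imwrite
    d['f']=240/np.tan(np.radians(d['vfov'])/2); return d
def save(d,p): cv2.imwrite(p,cv2.cvtColor(d['img'],cv2.COLOR_RGB2BGR))
def cloud(d):
    v,u=np.mgrid[0:480,0:640]; z=d['depth'].astype(float)
    P=np.stack([(u-d['cx'])/d['f']*z,(v-d['cy'])/d['f']*z,z,np.ones_like(z)],-1)
    W=P@np.linalg.inv(d['world_to_cam']).T
    W[z<=0]=np.nan
    return W[...,:3]
def ray(d,u,v,h):
    M=np.linalg.inv(d['world_to_cam']);o=M[:3,3]
    r=M[:3,:3]@np.array([(u-d['cx'])/d['f'],(v-d['cy'])/d['f'],1]); return o+r*(h-o[2])/r[2]
E
python3 - <<'E'
from h import *
for n in ['scene','side','wrist']:
    d=cap(n); save(d,f'pics/{n}0.png'); np.savez(f'{n}0.npz',**d); M=np.linalg.inv(d['world_to_cam']); print(n,M[:3,3].round(),M[:3,2].round(2))
s=sensors.read_state(); print(s)
E
```

```text
scene [1052.  736.  693.] [-0.48 -0.68 -0.56]
side [ -78. -759.  812.] [ 0.52  0.66 -0.55]
wrist [650.  83. 371.] [-0.   -0.32 -0.95]
{'clock': 0.15, 'qpos': array([-0.0658061 ,  0.62913373,  0.03843571,  1.51807418, -0.02699017,
        0.99629631, -0.02001383]), 'qd': array([ 0.00067234, -0.00129844,  0.00051518, -0.004315  , -0.00017979,
        0.00200558,  0.00160914]), 'tau': array([ 2.19518879e-03, -5.63800478e+01,  1.22790758e+00, -1.93650573e+01,
        1.11919764e-02,  7.40401709e-03, -1.44664841e-05]), 'eef_pos': array([6.49585204e+02, 4.30553440e-02, 2.47620562e+02]), 'tool_rot': array([-3.14019848e+00,  5.54547218e-06,  1.57080567e+00]), 'force': array([ 0.63100858, -0.99189096,  0.61548762]), 'torque': array([-0.02952706,  0.05653288, -0.04760379]), 'gripper_force': 0.0, 'width': 85.19011300764382}
```

View pics/scene0.png

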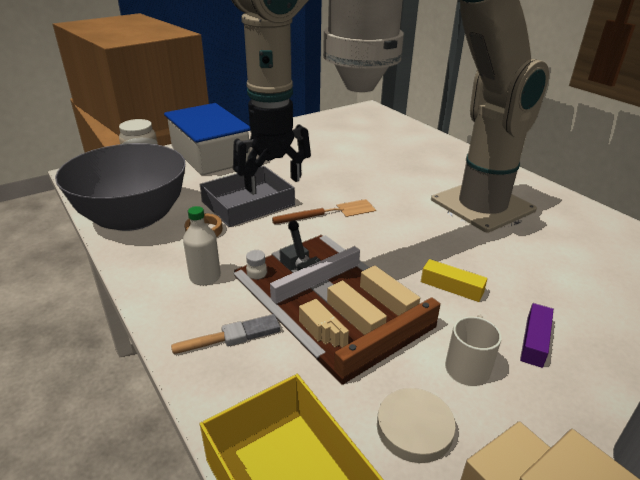

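View pics/side0.png

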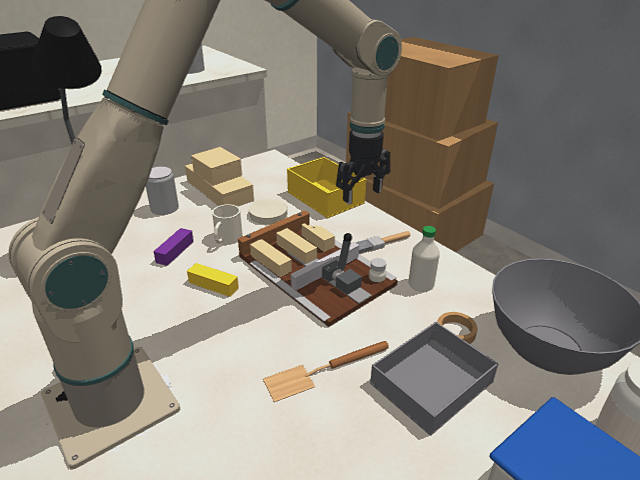

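View pics/wrist0.png

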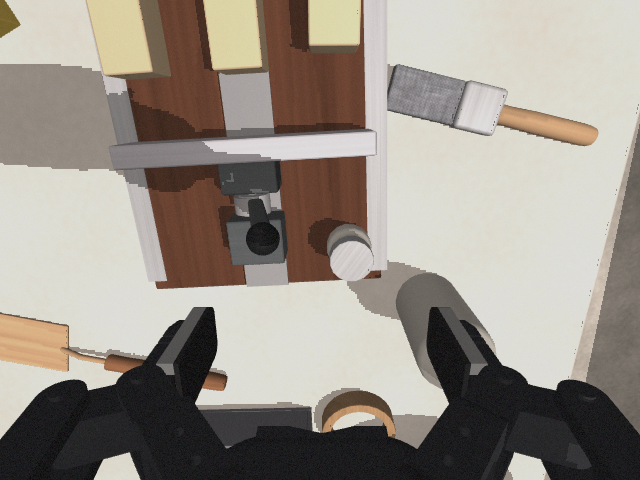

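The scene view shows the jig at the centre, with the broken brick in the lane nearest the camera at (323,322), which is the jig's +x lane. The fence bar is at (317,272), the lever at (295,235) and the grey tub at (247,193). In the wrist view, image up is world +y, and the lever ball is at (262,238). The glaze pot is at (350,255). The yellow and purple bars are look-alikes lying outside the jig.

```bash
cat > m.py <<'E'
from h import *
def rect(p):
    (c,s,a)=cv2.minAreaRect(p[:,:2].astype(np.float32)); return np.round(c,1),np.round(s,1),round(a,2)
def cream(d,W,zr):
    hsv=cv2.cvtColor(d['img'],cv2.COLOR_RGB2HSV)
    m=(hsv[...,0]>14)&(hsv[...,0]<32)&(hsv[...,1]>60)&(hsv[...,1]<170)&(hsv[...,2]>120)&(W[...,2]>zr[0])&(W[...,2]<zr[1])
    m&=(W[...,0]>450)&(W[...,0]<850)&(W[...,1]>50)&(W[...,1]<500)
    m=cv2.morphologyEx(m.astype(np.uint8),cv2.MORPH_OPEN,np.ones((3,3)))
    n,l,st,_=cv2.connectedComponentsWithStats(m)
    return [(W[l==i]) for i in range(1,n) if st[i,4]>60]
E
python3 - <<'E'
from m import *
for n in ['scene','side','wrist']:
    d=dict(np.load(n+'0.npz')); W=cloud(d); print(n)
    for p in cream(d,W,(45,70)): print(' brick',rect(p),'z',np.median(p[:,2]).round(1),len(p))
    hsv=cv2.cvtColor(d['img'],cv2.COLOR_RGB2HSV); x,y,z=W[...,0],W[...,1],W[...,2]
    def show(t,m):
        m=cv2.morphologyEx(m.astype(np.uint8),cv2.MORPH_OPEN,np.ones((2,2)))
        k,l,st,_=cv2.connectedComponentsWithStats(m)
        for i in range(1,k):
            if st[i,4]>40:
                p=W[l==i]; print(' ',t,rect(p),'z',np.percentile(p[:,2],[5,50,95]).round(1),len(p))
    gray=(hsv[...,1]<50)
    jr=(x>480)&(x<820)&(y>60)&(y<480)
    show('fence/pot',gray&jr&(z>57)&(z<75)&(hsv[...,2]>90))
    show('stop',(~gray)&jr&((hsv[...,0]<14)|(hsv[...,0]>170))&(z>57)&(z<70))
    show('bed',((hsv[...,0]<14)|(hsv[...,0]>170))&(hsv[...,1]>90)&jr&(z>12)&(z<24))
    show('lever',gray&jr&(z>80)&(z<170)&(hsv[...,2]<90))
    show('carr',gray&jr&(z>45)&(z<62)&(hsv[...,2]<90))
    show('tubrim',gray&(x>450)&(x<850)&(y<60)&(y>-300)&(z>47)&(z<63)&(hsv[...,2]<140))
E
```

```text
scene
 brick (array([493.5, 174.7]), array([ 42.9, 129.9]), 2.94) z 59.1 861
 brick (array([580.5, 176.9]), array([ 41.8, 130.7]), 2.73) z 59.1 982
 brick (array([659.7, 181.5]), array([ 40.7, 104.3]), 0.55) z 59.0 748
  fence/pot (array([655.2,  63.6]), array([74.6,  5. ]), 3.15) z [57.7 61.4 64.8] 92
  stop (array([585.4, 273.1]), array([215.8,  20.9]), 4.25) z [nan nan nan] 1343
  bed (array([549.2, 157.4]), array([211.1,  91.8]), 76.67) z [nan nan nan] 594
  bed (array([593.6, 170.8]), array([215.5, 222.3]), 3.99) z [nan nan nan] 1698
  carr (array([640.6,  63.2]), array([103.8,   5.6]), 3.6) z [42.  49.3 56.9] 232
  tubrim (array([ 513.1, -277.7]), array([129.9,  10.6]), 1.61) z [nan nan nan] 152
  tubrim (array([nan, nan]), array([0., 0.]), 0.0) z [nan nan nan] 95
  tubrim (array([603.6, -25.1]), array([54.4, 31.6]), 77.31) z [nan nan nan] 207
  tubrim (array([578.9,  21.3]), array([85.1, 35.9]), 48.92) z [nan nan nan] 181
  tubrim (array([483.5,  40.4]), array([147.3,  31.2]), 25.58) z [42.7 51.1 58.6] 169
  tubrim (array([ 743.4, -119.8]), array([104.8,  47.1]), 30.81) z [nan
[... 1395 characters left out ...]
 array([ 10.2, 135.8]), 88.5) z [nan nan nan] 950
  bed (array([516.6, 110.8]), array([ 76.4, 115.6]), 10.54) z [nan nan nan] 8572
  bed (array([nan, nan]), array([nan,  0.]), nan) z [nan nan nan] 9778
  tubrim (array([529.1,  36.4]), array([ 53. , 166.8]), 78.64) z [nan nan nan] 4302
  tubrim (array([584.9,   3.4]), array([24.4, 15. ]), 5.15) z [49.  51.4 67.9] 208
  tubrim (array([605.3, -39.6]), array([99.1, 39.5]), 55.57) z [nan nan nan] 1511
  tubrim (array([675.7, -31.5]), array([37.9, 14.7]), 0.07) z [nan nan nan] 161
  tubrim (array([755.3, -98.5]), array([64.5, 25.1]), 26.72) z [nan nan nan] 572
  tubrim (array([ 581.3, -162.5]), array([361.2,  15.1]), 72.4) z [ 47.7  51.4 306.9] 70
```

```bash
python3 - <<'E'
from m import *
for n in ['scene','side','wrist']:
    d=dict(np.load(n+'0.npz')); W=cloud(d); print(n)
    hsv=cv2.cvtColor(d['img'],cv2.COLOR_RGB2HSV); x,y,z=W[...,0],W[...,1],W[...,2]
    V=hsv[...,2]; gray=(hsv[...,1]<60)
    def show(t,m,mn=40):
        m=m.astype(np.uint8); k,l,st,_=cv2.connectedComponentsWithStats(m)
        for i in range(1,k):
            if st[i,4]>mn:
                p=W[l==i]; print(' ',t,rect(p),'z',np.percentile(p[:,2],[5,50,95]).round(1),len(p),'V',np.median(V[l==i]), 'y',p[:,1].min().round(),p[:,1].max().round())
    jr=(x>460)&(x<730)&(y>-120)&(y<300)
    show('bar',gray&jr&(z>57)&(z<70))
    show('stop',jr&((hsv[...,0]<14)|(hsv[...,0]>170))&(hsv[...,1]>80)&(z>58)&(z<70)&(y>230))
    show('carr',gray&jr&(z>48)&(z<60)&(V<110)&(y<40))
    show('lever',gray&(x>560)&(x<660)&(y>-60)&(y<30)&(z>75)&(z<160)&(V<90),15)
    show('rail',gray&jr&(z>14)&(z<26)&(V>100),100)
    show('tub',gray&(x>420)&(x<800)&(y<-90)&(y>-420)&(z>47)&(z<60))
    show('tubfloor',gray&(x>420)&(x<800)&(y<-90)&(y>-420)&(z>1)&(z<9)&(V<130),100)
E
```

```text
scene
  bar (array([597.1, -23.1]), array([67.9, 26.7]), 80.52) z [57.1 58.2 68. ] 85 V 66.0 y -54.0 11.0
  bar (array([586.2,  38.1]), array([220.5,  48.8]), 3.14) z [57.6 64.3 66.7] 919 V 103.0 y 14.0 68.0
  bar (array([678. , -44.2]), array([40.5, 37.9]), 59.31) z [58.8 68.2 69.9] 214 V 166.0 y -67.0 -25.0
  stop (array([576.5, 269.8]), array([233.8,  27.4]), 3.2) z [59.7 63.9 66. ] 1397 V 129.0 y 252.0 289.0
  carr (array([590.2,  -9.4]), array([52.3, 85. ]), 1.35) z [49.9 56.6 58.8] 379 V 54.0 y -52.0 33.0
  carr (array([681.1, -35.3]), array([17.5, 35.8]), 69.78) z [48.4 55.4 59.4] 68 V 80.0 y -50.0 -26.0
  lever (array([608. ,   3.1]), array([30.1, 18.7]), 10.32) z [ 80.6 120.3 153.1] 257 V 26.0 y -6.0 13.0
  rail (array([473.7, -52. ]), array([22.9, 74.4]), 3.21) z [17.4 19.7 21.8] 158 V 164.0 y -89.0 -15.0
  rail (array([710.1,  73.8]), array([ 42.6, 300.5]), 2.86) z [17.5 19.6 21.7] 1215 V 164.0 y -77.0 224.0
  rail (array([591.8,  79.3]), array([59.2, 34.1]), 41.23) z [20.2 22.6 24.6] 152 V 133.0 y 63.0 112.0
  tub (array([ 540. , -346.9]), array([202.2, 150.9]), 1.46) z [
[... 3333 characters left out ...]
ray([17.4, 57. ]), 0.08) z [15.  16.2 17.6] 1150 V 125.0 y 54.0 111.0
  rail (array([472.4, -28.7]), array([ 21.4, 118.4]), 3.14) z [15.2 16.4 17.6] 2241 V 192.0 y -88.0 31.0
  rail (array([6.04e+02, 6.00e-01]), array([10.2, 19.6]), 4.3) z [18.1 19.3 20.6] 188 V 170.0 y -10.0 11.0
  rail (array([590.5, -79. ]), array([48.5, 28.8]), 8.7) z [18.2 19.5 20.6] 941 V 171.0 y -92.0 -61.0
  tub (array([ 736.6, -107.1]), array([40.3,  7.7]), 67.5) z [47.6 53.6 59.3] 225 V 104.0 y -127.0 -90.0
  tub (array([ 544.9, -274. ]), array([20.2,  3.9]), 1.74) z [47.3 49.7 53.4] 75 V 62.0 y -276.0 -272.0
  tubfloor (array([ 567., -273.]), array([ 13.5, 138.4]), 87.02) z [1.4 5.  8.5] 544 V 62.0 y -283.0 -269.0
```

Request:
send_rows --series '[[64, [0.04, 0.68, 0], [0, 0, 0]], [64, [0.04, 0.68, 0], [0, 0, 0]], [64, [0.04, 0.68, 0], [0, 0, 0]], [64, [0.04, 0.68, 0], [0, 0, 0]], [64, [0, 0, -0.7], [0, 0, 0]], [64, [0, 0, -0.7], [0, 0, 0]], [64, [0, 0, -0.7], [0, 0, 0]], [64, [0, 0, 0], [0, 0, 0]]]'

```text
clock: 1.15
eef_pos: [656.6, 162.5, 118.5]
tool_rot: [-3.133, 0.002, 1.571]
force: [0.4, 0.5, 0.1]
width: 64.1
gripper_force: 0.0
```

Request:
send_rows --series '[[64, [0.04, 0, -0.4], [0, 0, 0]], [64, [0, 0, -0.4], [0, 0, 0]], [64, [0, 0, -0.3], [0, 0, 0]], [64, [0, 0, -0.22], [0, 0, 0]], [64, [0, 0, 0], [0, 0, 0]], [64, [0, 0, 0], [0, 0, 0]]]'

```text
clock: 1.9
eef_pos: [662.7, 163.4, 44.0]
tool_rot: [3.14, -0.0, 1.571]
force: [-0.2, -0.0, 0.6]
width: 63.8
gripper_force: 0.0
```

Request:
send_rows --series '[[20, [0, 0, 0], [0, 0, 0]], [20, [0, 0, 0], [0, 0, 0]], [20, [0, 0, 0], [0, 0, 0]], [20, [0, 0, 0], [0, 0, 0]], [20, [0, 0, 0], [0, 0, 0]], [20, [0, 0, 0], [0, 0, 0]]]'

```text
clock: 2.65
eef_pos: [662.6, 163.4, 44.1]
tool_rot: [3.14, -0.0, 1.571]
force: [-0.6, 0.5, 6.9]
width: 39.5
gripper_force: 62.2
```

Request:
send_rows --series '[[20, [0, 0, 0.5], [0, 0, 0]], [20, [0, 0, 0.9], [0, 0, 0]], [20, [0, 0, 0.9], [0, 0, 0]], [20, [0, 0, 0.9], [0, 0, 0]], [20, [0, 0, 0.3], [0, 0, 0]], [20, [-0.1, -0.5, 0], [0, 0, 0]], [20, [-0.2, -0.8, 0], [0, 0, 0]], [20, [-0.2, -0.9, 0], [0, 0, 0]]]'

```text
clock: 3.65
eef_pos: [630.6, 30.7, 251.2]
tool_rot: [-3.139, 0.0, 1.573]
force: [1.4, -0.3, -1.5]
width: 39.1
gripper_force: 61.4
```

Request:
send_rows --series '[[20, [-0.2, -0.9, 0], [0, 0, 0]], [20, [-0.2, -0.9, 0], [0, 0, 0]], [20, [-0.2, -0.9, 0], [0, 0, 0]], [20, [-0.2, -0.9, 0], [0, 0, 0]], [20, [-0.2, -0.9, 0], [0, 0, 0]], [20, [-0.2, -0.9, 0], [0, 0, 0]], [20, [-0.2, -0.8, 0], [0, 0, 0]], [20, [0, 0, 0], [0, 0, 0]]]'

```text
clock: 4.65
eef_pos: [544.0, -346.9, 251.1]
tool_rot: [-3.137, 0.003, 1.562]
force: [-0.2, 0.9, -1.3]
width: 39.1
gripper_force: 61.3
```

```bash
python3 - <<'E'
from m import *
s=sensors.read_state();print(s['eef_pos'],s['tool_rot'],s['width'],s['force'])
for n in ['scene','side']:
    d=cap(n); W=cloud(d); save(d,f'pics/{n}1.png')
    hsv=cv2.cvtColor(d['img'],cv2.COLOR_RGB2HSV); x,y,z=W[...,0],W[...,1],W[...,2]
    m=((hsv[...,1]<60)&(x>420)&(x<660)&(y<-240)&(y>-460)&(z>50)&(z<60)).astype(np.uint8)
    p=W[m>0]; print(n,rect(p),len(p),np.percentile(p,[1,99],axis=0).round())
E
```

```text
[ 543.99187234 -346.85387169  251.14851993] [-3.13708559e+00  2.55906863e-03  1.56183866e+00] 39.144041868557274 [-0.15645968  0.93914725 -1.31486148]
scene (array([ 539.2, -354.9]), array([203.4, 166.9]), 1.79) 520 [[ 438. -438.   50.]
 [ 641. -272.   58.]]
side (array([ 538.5, -353.3]), array([204. , 162.8]), 1.63) 1032 [[ 437. -436.   50.]
 [ 640. -273.   59.]]
```

Request:
send_rows --series '[[20, [-0.07, -0.4, -0.5], [0, 0, 0]], [20, [0, 0, -0.9], [0, 0, 0]], [20, [0, 0, -0.9], [0, 0, 0]], [20, [0, 0, -0.7], [0, 0, 0]], [20, [0, 0, -0.4], [0, 0, 0]], [20, [0, 0, -0.18], [0, 0, 0]], [20, [0, 0, 0], [0, 0, 0]], [20, [0, 0, 0], [0, 0, 0]]]'

```text
clock: 5.75
eef_pos: [544.9, -364.9, 39.6]
tool_rot: [3.14, 0.001, 1.571]
force: [0.2, -0.5, -1.9]
width: 39.6
gripper_force: 61.4
```

Request:
send_rows --series '[[64, [0, 0, 0], [0, 0, 0]], [64, [0, 0, 0], [0, 0, 0]], [64, [0, 0, 0], [0, 0, 0]], [64, [0, 0, 0], [0, 0, 0]]]'

```text
clock: 6.25
eef_pos: [543.9, -364.9, 38.5]
tool_rot: [3.141, 0.0, 1.571]
force: [0.0, -0.2, -0.3]
width: 63.8
gripper_force: 0.0
```

Request:
send_rows --series '[[64, [0, 0, 0.5], [0, 0, 0]], [64, [0, 0, 0.9], [0, 0, 0]], [10, [0, 0, 0.9], [0, 0, 0]], [0, [0, 0, 0.9], [0, 0, 0]], [0, [0, 0, 0.3], [0, 0, 0.62]], [0, [0.14, 0.6, 0], [0, 0, 0]], [0, [0.14, 0.8, 0], [0, 0, 0]], [0, [0.14, 0.8, 0], [0, 0, 0]]]'

```text
clock: 7.25
eef_pos: [569.0, -231.5, 248.4]
tool_rot: [3.141, -0.0, 1.624]
force: [0.6, 0.2, -0.3]
width: 0.1
gripper_force: 0.0
```

Request:
send_rows --series '[[0, [0.14, 0.8, 0], [0, 0, 0]], [0, [0.14, 0.8, 0], [0, 0, 0]], [0, [0.14, 0.6, 0], [0, 0, 0]], [0, [0, 0.2, 0], [0, 0, 0]], [0, [0, 0, 0], [0, 0, 0]], [0, [0, 0, 0], [0, 0, 0]]]'

```text
clock: 8.0
eef_pos: [593.7, -91.3, 248.3]
tool_rot: [-3.141, 0.002, 1.622]
force: [0.2, -0.1, -0.4]
width: -0.3
gripper_force: 0.0
```

```bash
python3 - <<'E'
from m import *
s=sensors.read_state();print(s['eef_pos'],s['tool_rot'],s['width'],s['force'])
d=cap('side'); save(d,'pics/side2.png')
E
```

```text
[593.73585195 -91.29837968 248.34696859] [-3.14121901e+00  1.51148488e-03  1.62191612e+00] -0.2912695065119803 [ 0.16793929 -0.14842069 -0.42242259]
```

View pics/side2.png

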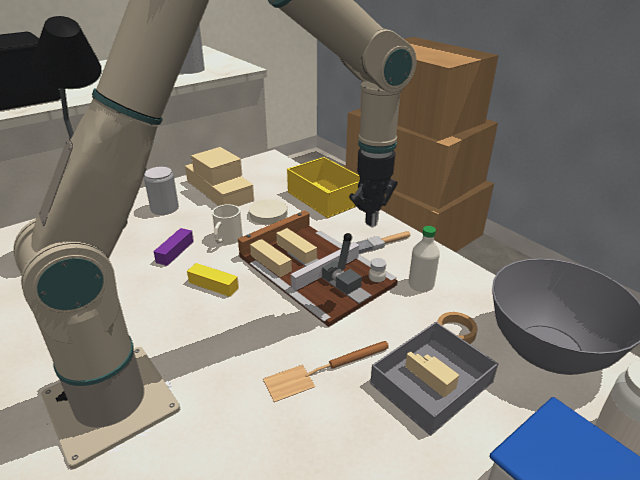

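The side view shows the broken brick lying flat in the tub at (432,372). Two whole bricks remain in the jig, and the closed gripper is above the area behind the carriage.

Request:
send_rows --series '[[0, [0, 0, -0.8], [0, 0, 0]], [0, [0, 0, -0.9], [0, 0, 0]], [0, [0, 0, -0.8], [0, 0, 0]], [0, [0, 0, -0.5], [0, 0, 0]], [0, [0, 0, -0.35], [0, 0, 0]], [0, [0, 0, 0], [0, 0, 0]], [0, [0, 0, 0], [0, 0, 0]]]'

```text
clock: 8.93
eef_pos: [594.8, -89.8, 48.1]
tool_rot: [3.14, 0.001, 1.624]
force: [0.1, 0.4, 0.9]
width: -0.1
gripper_force: 0.0
```

Request:
send_rows --series '[[0, [-0.01, 0.15, 0], [0, 0, 0]], [0, [-0.01, 0.15, 0], [0, 0, 0]], [0, [-0.01, 0.15, 0], [0, 0, 0]], [0, [0, 0.1, 0], [0, 0, 0]], [0, [-0.01, 0.1, 0], [0, 0, 0]], [0, [0, 0, 0], [0, 0, 0]]]'

```text
clock: 9.68
eef_pos: [592.0, -48.8, 47.4]
tool_rot: [3.141, -0.001, 1.626]
force: [0.1, -0.7, 0.6]
width: -0.2
gripper_force: 0.3
```

Request:
send_rows --series '[[0, [-0.01, 0.12, 0], [0, 0, 0]], [0, [0, 0.12, 0], [0, 0, 0]], [0, [-0.01, 0.12, 0], [0, 0, 0]], [0, [-0.01, 0.12, 0], [0, 0, 0]], [0, [0, 0.1, 0], [0, 0, 0]]]'

```text
clock: 10.3
eef_pos: [589.9, -14.2, 47.3]
tool_rot: [-3.141, -0.0, 1.625]
force: [0.9, -2.8, 0.3]
width: 0.3
gripper_force: 1.7
```

```bash
cat > f.py <<'E'
from m import *
s=sensors.read_state();print(s['eef_pos'].round(1),s['force'].round(1))
for n in ['wrist','scene','side']:
    d=cap(n); W=cloud(d); save(d,f'pics/{n}_l.png')
    for p in cream(d,W,(45,70)): print(n,' brick',rect(p),len(p))
    hsv=cv2.cvtColor(d['img'],cv2.COLOR_RGB2HSV); x,y,z=W[...,0],W[...,1],W[...,2]
    V=hsv[...,2]; gray=(hsv[...,1]<60)
    m=(gray&(x>460)&(x<730)&(y>30)&(y<240)&(z>60)&(z<67)&(V>80)).astype(np.uint8)
    k,l,st,_=cv2.connectedComponentsWithStats(m)
    for i in range(1,k):
        if st[i,4]>40: print(n,' bar',rect(W[l==i]),st[i,4])
    m=(gray&(x>500)&(x<690)&(y>-60)&(y<120)&(z>75)&(z<160)&(V<90)).astype(np.uint8)
    k,l,st,_=cv2.connectedComponentsWithStats(m)
    for i in range(1,k):
        if st[i,4]>40: q=W[l==i]; print(n,' lev',rect(q),st[i,4],q[:,2].max(), q[q[:,2].argmax()].round())
E
python3 f.py
```

```text
[589.9 -14.2  47.3] [ 0.9 -2.8  0.3]
wrist  bar (array([583.6,  93.7]), array([167.9,   4. ]), 3.09) 9513
wrist  lev (array([596. ,  53.3]), array([20.3, 17.7]), 2.99) 8701 125.93408661125348 [599.  45. 126.]
wrist  lev (array([589.7,  -9.2]), array([124. ,  33.4]), 3.45) 48410 123.0760705103008 [578.   7. 123.]
scene  brick (array([494.9, 173.8]), array([ 42.7, 131.4]), 4.02) 866
scene  brick (array([581.2, 177. ]), array([ 45. , 131.9]), 0.25) 991
scene  bar (array([583.1, 101.5]), array([220.6,  25.1]), 2.78) 761
scene  lev (array([588.6,  17. ]), array([121.6,  90.7]), 5.56) 1298 159.83540585939375 [626.  -4. 160.]
side  brick (array([579.5, 189.4]), array([ 42.8, 140.3]), 1.63) 365
side  brick (array([492.2, 184.5]), array([ 46.8, 143.8]), 2.21) 415
side  bar (array([554.8,  99.4]), array([165.7,  31.3]), 0.46) 261
side  lev (array([578. ,  -3.4]), array([106.4, 105.1]), 30.45) 840 159.42538215385377 [564. -34. 159.]
```

View pics/wrist_l.png

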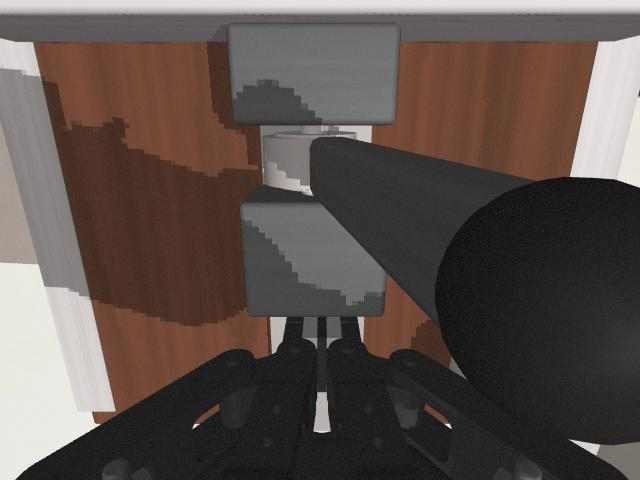

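The wrist view shows the fingertips on the carriage's rear face at (318,320). The lever is still up and clear of the hand. The fence bar has moved about 48 mm and is now at the bricks.

Request:
send_rows --series '[[0, [0, 0.06, 0], [0, 0, 0]], [0, [-0.01, 0.06, 0], [0, 0, 0]], [0, [0, 0.06, 0], [0, 0, 0]], [0, [0, 0.05, 0], [0, 0, 0]], [0, [0, 0, 0], [0, 0, 0]]]'

```text
clock: 11.08
eef_pos: [588.7, -2.1, 47.1]
tool_rot: [-3.14, 0.001, 1.624]
force: [-0.4, -4.6, 1.2]
width: 0.4
gripper_force: 2.3
```

Request:
send_rows --series '[[0, [0, 0.04, 0], [0, 0, 0]], [0, [0, 0.04, 0], [0, 0, 0]], [0, [0, 0, 0], [0, 0, 0]]]'

```text
clock: 11.45
eef_pos: [588.5, 2.4, 47.1]
tool_rot: [-3.14, 0.001, 1.624]
force: [-1.7, -5.5, -0.2]
width: -0.1
gripper_force: 2.6
```

Request:
send_rows --series '[[0, [0, 0.02, 0], [0, 0, 0]], [0, [0, 0.02, 0], [0, 0, 0]], [0, [0, 0, 0], [0, 0, 0]]]'

```text
clock: 11.82
eef_pos: [588.5, 2.5, 47.1]
tool_rot: [-3.14, 0.004, 1.622]
force: [-0.7, -9.5, 0.8]
width: -0.1
gripper_force: 4.6
```

Request:
send_rows --series '[[0, [0, 0.02, 0], [0, 0, 0]], [0, [0, 0.02, 0], [0, 0, 0]], [0, [0, 0, 0], [0, 0, 0]]]'

```text
clock: 12.2
eef_pos: [588.5, 2.5, 47.2]
tool_rot: [-3.139, 0.006, 1.621]
force: [-1.4, -14.1, 0.9]
width: -0.2
gripper_force: 6.7
```

Request:
send_rows --series '[[0, [0, 0.04, 0], [0, 0, 0]], [0, [0, 0.04, 0], [0, 0, 0]], [0, [0, 0, 0], [0, 0, 0]], [0, [0, 0, 0], [0, 0, 0]]]'

```text
clock: 12.7
eef_pos: [588.4, 2.6, 47.2]
tool_rot: [-3.139, 0.011, 1.618]
force: [-1.9, -21.2, 0.5]
width: -0.2
gripper_force: 10.7
```

```bash
python3 f.py
```

```text
[588.4   2.6  47.2] [ -1.9 -21.2   0.5]
wrist  bar (array([582.8, 110.6]), array([165.5,   4.5]), 2.91) 9737
wrist  lev (array([595.1,  69.9]), array([20.7, 17.9]), 3.88) 8788 125.2481354116609 [597.  62. 125.]
wrist  lev (array([588.6,   8.5]), array([125.1,  33.8]), 3.2) 45944 122.82871633075234 [571.  24. 123.]
scene  brick (array([493.5, 188.8]), array([ 42. , 132.8]), 3.66) 863
scene  brick (array([578.8, 192.6]), array([ 45.9, 133.3]), 1.13) 985
scene  bar (array([581.7, 116.9]), array([220.8,  23.8]), 3.12) 795
scene  lev (array([587.8,  32.4]), array([122.1,  90.2]), 6.21) 1299 159.38629048524592 [625.  13. 159.]
side  brick (array([578.1, 196.3]), array([135.3,  48.7]), 87.85) 353
side  brick (array([497.2, 191.9]), array([ 52.7, 126.5]), 1.95) 398
side  bar (array([547.9, 114.5]), array([157.,  31.]), 5.93) 250
side  lev (array([579.1,   9.4]), array([107.1, 103. ]), 33.92) 820 159.90145231111626 [552.  -4. 160.]
```

View pics/scene_l.png

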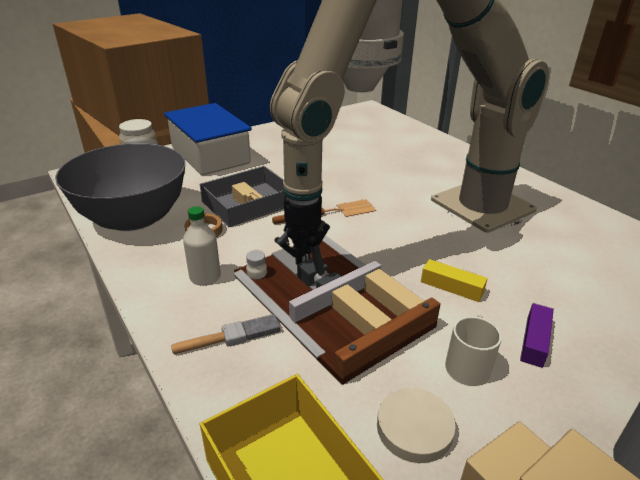

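The scene view shows both whole bricks held between the fence, around (335,290), and the stop, and the broken one in the tub at (247,193). I'll back off next, go up, and move to the +x side of the lever.

Request:
send_rows --series '[[0, [0, -0.3, 0], [0, 0, 0]], [0, [0, -0.2, 0], [0, 0, 0]], [0, [0, 0, 0.8], [0, 0, 0]], [0, [0, 0, 0.9], [0, 0, 0]], [0, [0, 0, 0.9], [0, 0, 0]], [0, [0, 0, 0.8], [0, 0, 0]], [0, [0.45, 0.5, 0], [0, 0, 0]], [0, [0.45, 0.5, 0], [0, 0, 0]]]'

```text
clock: 13.85
eef_pos: [644.3, 45.1, 252.8]
tool_rot: [3.139, -0.002, 1.626]
force: [0.7, 1.0, 0.1]
width: 0.3
gripper_force: 0.0
```

Request:
send_rows --series '[[0, [0.45, 0.48, 0], [0, 0, 0]], [0, [0, 0, 0], [0, 0, 0]], [0, [0, 0, 0], [0, 0, 0]]]'

```text
clock: 14.22
eef_pos: [669.8, 72.3, 250.9]
tool_rot: [-3.14, -0.0, 1.626]
force: [-1.0, -0.2, 0.7]
width: 0.1
gripper_force: 0.0
```

```bash
python3 - <<'E'
from m import *
s=sensors.read_state();print(s['eef_pos'].round(1),s['tool_rot'].round(3),s['force'].round(1))
for n in ['wrist','scene','side']:
    d=cap(n); W=cloud(d); save(d,f'pics/{n}3.png')
    for p in cream(d,W,(50,66)): print(n,' brick',rect(p),len(p))
    hsv=cv2.cvtColor(d['img'],cv2.COLOR_RGB2HSV); x,y,z=W[...,0],W[...,1],W[...,2]
    V=hsv[...,2]; gray=(hsv[...,1]<60)
    for t,m in [('bar',gray&(x>460)&(x<730)&(y>90)&(y<150)&(z>58)&(z<67)&(V>80)),('lev',gray&(x>540)&(x<650)&(y>30)&(y<110)&(z>75)&(z<160)&(V<90)),('stop',((hsv[...,0]<14)|(hsv[...,0]>170))&(hsv[...,1]>80)&(x>440)&(x<720)&(z>58)&(z<70)&(y>230)&(y<320)),('carr',gray&(x>540)&(x<630)&(y>0)&(y<110)&(z>50)&(z<60)&(V<115))]:
        k,l,st,_=cv2.connectedComponentsWithStats(m.astype(np.uint8))
        for i in range(1,k):
            if st[i,4]>40:
                q=W[l==i]; print(n,t,rect(q),st[i,4],'zmax',q[:,2].max().round(),'top',q[q[:,2]>q[:,2].max()-8].mean(0).round())
E
```

```text
[669.8  72.3 250.9] [-3.14  -0.     1.626] [-1.  -0.2  0.7]
wrist  brick (array([493.7, 174.9]), array([40.7, 99.9]), 2.78) 3613
wrist  brick (array([566.4, 133.7]), array([7.7, 9.7]), 3.34) 86
wrist bar (array([580.3, 118.5]), array([219.7,  20. ]), 3.07) 6351 zmax 64.0 top [581. 119.  62.]
wrist lev (array([603.9,  73.8]), array([20.6, 30.6]), 48.85) 1196 zmax 154.0 top [608.  72. 150.]
wrist carr (array([582.5,  95.1]), array([50.5, 27.4]), 3.1) 1734 zmax 60.0 top [582.  95.  54.]
wrist carr (array([585.3,  35.8]), array([49.8, 42.7]), 3.21) 1414 zmax 56.0 top [586.  34.  54.]
scene  brick (array([492.5, 208.3]), array([43. , 92.9]), 4.24) 573
scene  brick (array([579.4, 193.7]), array([ 42. , 132.1]), 3.08) 977
scene bar (array([581.8, 117.6]), array([220.8,  22.8]), 3.07) 829 zmax 67.0 top [590. 120.  64.]
scene lev (array([602.7,  70.7]), array([30.6, 17.5]), 12.01) 262 zmax 156.0 top [611.  72. 152.]
scene stop (array([573.9, 269.5]), array([240.2,  26.7]), 3.3) 1394 zmax 69.0 top [584. 272.  64.]
scene carr (array([585.7,  56.1]), array([50.8, 87.9]), 3.19) 414 zmax 60.0 top [591.  59.  56.]
side  brick (array([578.1, 198.4]), array([130.4,  47.8]), 88.16) 358
side  brick (array([492.8, 191. ]), array([ 43.3, 125.2]), 3.85) 390
side bar (array([669.8, 119.1]), array([41.6, 22.1]), 26.01) 50 zmax 67.0 top [671. 118.  64.]
side bar (array([552.2, 118. ]), array([167.5,  31.6]), 2.96) 286 zmax 67.0 top [541. 114.  64.]
side lev (array([597.4,  67.9]), array([21.9, 28.7]), 87.75) 212 zmax 158.0 top [604.  67. 154.]
side stop (array([571.1, 269.9]), array([238.4,  33. ]), 3.06) 454 zmax 69.0 top [566. 267.  65.]
side carr (array([576.1,  61. ]), array([ 64.6, 101.8]), 4.67) 385 zmax 60.0 top [579.  56.  57.]
```

View pics/wrist3.png

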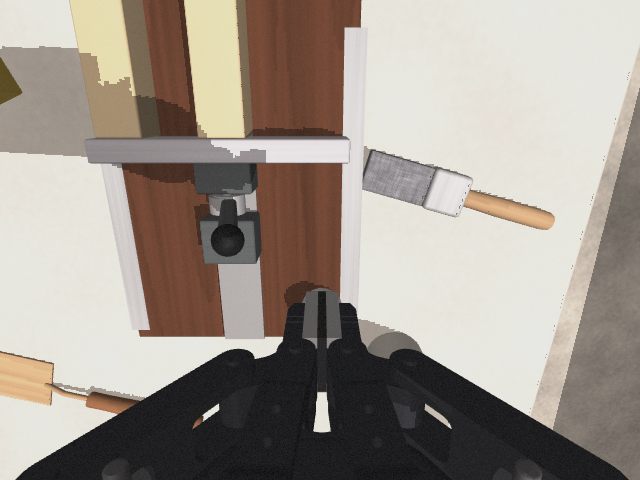

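The wrist view shows the fence at (220,150) tight and square on both bricks. The lever ball is at (227,240), and the closed fingers are to its right, ready to flip it.

Request:
send_rows --series '[[0, [0, 0, -0.7], [0, 0, 0]], [0, [0, 0, -0.7], [0, 0, 0]], [0, [0, -0.01, -0.43], [0, 0, 0]], [0, [0, 0, 0], [0, 0, 0]], [0, [0, 0, 0], [0, 0, 0]]]'

```text
clock: 15.0
eef_pos: [671.2, 71.0, 143.0]
tool_rot: [3.139, -0.0, 1.624]
force: [0.0, -0.2, 0.3]
width: 0.3
gripper_force: 0.0
```

Request:
send_rows --series '[[0, [-0.22, -0.01, 0], [0, 0, 0]], [0, [-0.22, -0.01, 0], [0, 0, 0]], [0, [-0.22, -0.01, 0], [0, 0, 0]], [0, [-0.22, -0.01, 0], [0, 0, 0]], [0, [-0.2, -0.01, 0], [0, 0, 0]], [0, [0, 0, 0], [0, 0, 0]]]'

```text
clock: 15.75
eef_pos: [605.3, 68.4, 142.7]
tool_rot: [3.141, -0.0, 1.625]
force: [-0.1, -0.0, 1.6]
width: 0.2
gripper_force: 0.0
```

Request:
send_rows --series '[[0, [-0.25, -0.01, -0.04], [0, 0, 0]], [0, [-0.25, -0.02, -0.04], [0, 0, 0]], [0, [-0.22, -0.01, -0.1], [0, 0, 0]], [0, [-0.22, -0.01, -0.11], [0, 0, 0]], [0, [-0.17, -0.01, -0.17], [0, 0, 0]], [0, [-0.17, -0.01, -0.18], [0, 0, 0]], [0, [0, 0, 0], [0, 0, 0]]]'

```text
clock: 16.62
eef_pos: [529.1, 64.3, 103.2]
tool_rot: [3.141, -0.0, 1.625]
force: [0.4, -0.6, -0.7]
width: 0.1
gripper_force: 0.0
```

```bash
python3 - <<'E'
from m import *
s=sensors.read_state();print(s['eef_pos'].round(1),s['force'].round(1))
d=cap('side'); cv2.imwrite('pics/side4.png',cv2.resize(cv2.cvtColor(d['img'][160:340,220:460],cv2.COLOR_RGB2BGR),None,fx=3,fy=3))
E
```

```text
[529.1  64.3 103.2] [ 0.4 -0.6 -0.7]
```

View pics/side4.png

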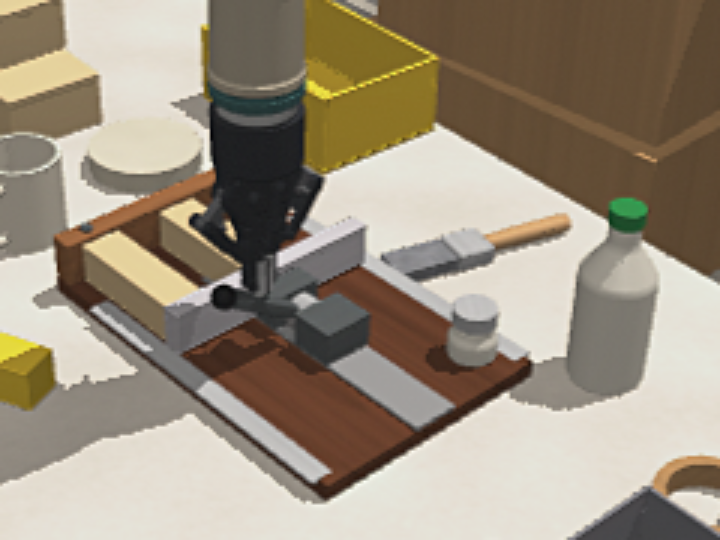

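The side crop shows the lever over past halfway, its ball at (225,297), with the fingertips on top of the handle. I'll keep pressing it down.

Request:
send_rows --series '[[0, [-0.08, 0, -0.16], [0, 0, 0]], [0, [-0.08, -0.01, -0.16], [0, 0, 0]], [0, [-0.04, 0, -0.12], [0, 0, 0]], [0, [-0.03, 0, -0.12], [0, 0, 0]], [0, [0, 0, -0.08], [0, 0, 0]], [0, [0, 0, 0], [0, 0, 0]], [0, [0, 0, 0], [0, 0, 0]]]'

```text
clock: 17.55
eef_pos: [515.3, 63.0, 65.1]
tool_rot: [3.141, 0.001, 1.624]
force: [-0.7, -1.4, 6.3]
width: 0.0
gripper_force: 2.8
```

Request:
send_rows --series '[[0, [0, 0, -0.04], [0, 0, 0]], [0, [0, 0, -0.04], [0, 0, 0]], [0, [0, 0, 0], [0, 0, 0]]]'

```text
clock: 17.92
eef_pos: [514.8, 63.0, 62.4]
tool_rot: [-3.141, 0.0, 1.624]
force: [-6.5, -2.1, 29.9]
width: -0.3
gripper_force: 15.1
```

Request:
send_rows --series '[[0, [0, 0, 0.3], [0, 0, 0]], [0, [0, 0, 0.8], [0, 0, 0]], [0, [0, 0, 0.9], [0, 0, 0]], [0, [0, 0, 0.9], [0, 0, 0]], [0, [0, -0.5, 0.3], [0, 0, 0]], [0, [0, -0.9, 0], [0, 0, 0]], [0, [0, -0.9, 0], [0, 0, 0]], [0, [0, 0, 0], [0, 0, 0]]]'

```text
clock: 18.92
eef_pos: [514.3, -80.0, 251.9]
tool_rot: [-3.141, 0.003, 1.616]
force: [0.6, 0.7, -1.1]
width: 0.1
gripper_force: 0.0
```

```bash
python3 - <<'E'
from m import *
s=sensors.read_state();print(s['clock'],s['eef_pos'].round(1),s['force'].round(1))
T=[]
for n in ['wrist','scene','side']:
    d=cap(n); W=cloud(d); T.append(d['img'])
    for p in cream(d,W,(50,66)): print(n,' brick',rect(p),len(p))
    hsv=cv2.cvtColor(d['img'],cv2.COLOR_RGB2HSV); x,y,z=W[...,0],W[...,1],W[...,2]
    V=hsv[...,2]; gray=(hsv[...,1]<60)
    for t,m in [('bar',gray&(x>460)&(x<730)&(y>90)&(y<150)&(z>58)&(z<67)&(V>80)),('lev',gray&(x>450)&(x<560)&(y>40)&(y<90)&(z>30)&(z<150)&(V<110)),('pot',gray&(x>640)&(x<710)&(y>-80)&(y<0)&(z>60)&(z<75))]:
        k,l,st,_=cv2.connectedComponentsWithStats(m.astype(np.uint8))
        for i in range(1,k):
            if st[i,4]>40:
                q=W[l==i]; print(n,t,rect(q),st[i,4],'zmax',q[:,2].max().round(1))
                if t=='lev':
                    for a in range(470,560,15):
                        r=q[(abs(q[:,0]-a)<5)]
                        if len(r)>3: print('   x',a,'ztop',np.percentile(r[:,2],95).round(1))
cv2.imwrite('pics/fin.png',cv2.cvtColor(np.vstack([cv2.resize(T[0],(400,300)),cv2.resize(T[2],(400,300))]),cv2.COLOR_RGB2BGR))
E
```

```text
18.925 [514.3 -80.  251.9] [ 0.6  0.7 -1.1]
wrist lev (array([558.5,  83.7]), array([ 2.6, 10.8]), 3.87) 100 zmax 55.4
wrist lev (array([512.7,  63.2]), array([95.2, 21.1]), 1.53) 3055 zmax 52.6
   x 470 ztop 51.0
   x 485 ztop 49.4
   x 500 ztop 46.9
   x 515 ztop 46.6
   x 530 ztop 45.8
   x 545 ztop 45.4
wrist lev (array([559.7,  46.8]), array([ 0.9, 13. ]), 1.89) 84 zmax 54.4
wrist pot (array([675.6, -44.2]), array([39. , 39.6]), 72.67) 1836 zmax 69.0
scene  brick (array([493.2, 189.2]), array([ 41.9, 132.9]), 2.92) 873
scene  brick (array([579.4, 193.9]), array([ 42.3, 132.1]), 2.95) 982
scene bar (array([581.6, 116.7]), array([220.6,  22.6]), 2.78) 808 zmax 67.0
scene lev (array([514.8,  64.1]), array([91.2, 24.9]), 7.17) 290 zmax 56.5
   x 470 ztop 53.2
   x 485 ztop 54.0
   x 500 ztop 50.4
   x 515 ztop 50.4
   x 530 ztop 50.0
   x 545 ztop 49.4
scene pot (array([677.6, -44.7]), array([41.3, 37.8]), 61.54) 221 zmax 72.1
side  brick (array([578.3, 197.9]), array([127.1,  47.7]), 88.87) 363
side  brick (array([492.5, 190.8]), array([ 42.8, 124.1]), 4.67) 394
side bar (array([581.7, 113.9]), array([221.6,  46.4]), 4.04) 421 zmax 67.0
side lev (array([512.5,  68.3]), array([97.3, 33.7]), 4.69) 250 zmax 61.2
   x 470 ztop 57.3
   x 485 ztop 53.7
   x 500 ztop 51.9
   x 515 ztop 52.0
   x 530 ztop 51.1
   x 545 ztop 49.9
side pot (array([676.2, -45.3]), array([43.3, 38.1]), 46.9) 160 zmax 73.9
```

View pics/fin.png

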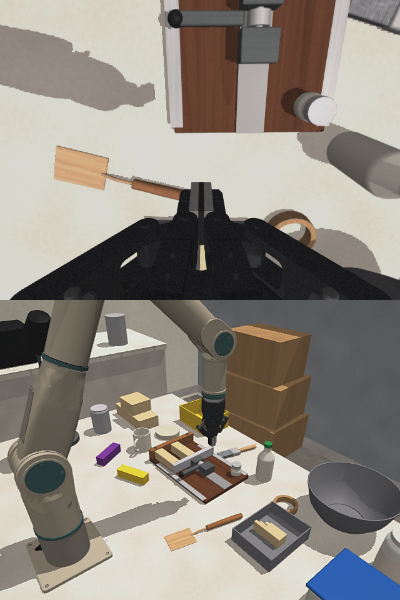

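The lever lies flat towards -x (ball at (175,18) in the top picture), and the fence and bricks are in place. The measured handle slope leaves about 1–2° of doubt, so I'll press once more nearer the tip.

Request:
send_rows --series '[[0, [0, 0.6, 0], [0, 0, 0]], [0, [-0.08, 0.9, 0], [0, 0, 0]], [0, [-0.07, 0.88, 0], [0, 0, 0]], [0, [0, 0, -0.6], [0, 0, 0]], [0, [0, 0, -0.9], [0, 0, 0]], [0, [0, 0, -0.9], [0, 0, 0]], [0, [0, 0, -0.6], [0, 0, 0]], [0, [0, 0, 0], [0, 0, 0]]]'

```text
clock: 20.08
eef_pos: [503.6, 69.9, 69.6]
tool_rot: [-3.135, -0.0, 1.628]
force: [-0.3, 0.1, 0.0]
width: 0.0
gripper_force: 0.0
```

Request:
send_rows --series '[[0, [0, 0, -0.05], [0, 0, 0]], [0, [0, 0, -0.04], [0, 0, 0]], [0, [0, 0, -0.03], [0, 0, 0]], [0, [0, 0, 0], [0, 0, 0]]]'

```text
clock: 20.58
eef_pos: [506.7, 68.6, 65.5]
tool_rot: [3.14, -0.0, 1.625]
force: [0.3, 0.4, 4.1]
width: 0.0
gripper_force: 1.8
```

Request:
send_rows --series '[[0, [0, 0, -0.03], [0, 0, 0]], [0, [0, 0, -0.03], [0, 0, 0]], [0, [0, 0, 0], [0, 0, 0]]]'

```text
clock: 20.95
eef_pos: [506.2, 68.6, 62.7]
tool_rot: [3.141, -0.0, 1.625]
force: [-2.7, 0.1, 14.7]
width: 0.5
gripper_force: 7.7
```

Request:
send_rows --series '[[0, [0, 0, -0.02], [0, 0, 0]], [0, [0, 0, -0.02], [0, 0, 0]], [0, [0, 0, 0], [0, 0, 0]]]'

```text
clock: 21.32
eef_pos: [506.2, 68.6, 62.2]
tool_rot: [3.14, -0.001, 1.625]
force: [-6.3, -0.6, 36.0]
width: 0.2
gripper_force: 18.1
```

Request:
send_rows --series '[[0, [0, 0, 0.04], [0, 0, 0]], [0, [0, 0, 0], [0, 0, 0]]]'

```text
clock: 21.58
eef_pos: [506.3, 68.6, 62.9]
tool_rot: [3.14, -0.001, 1.625]
force: [-3.3, 0.2, 14.9]
width: 0.2
gripper_force: 7.9
```

Request:
send_rows --series '[[0, [0, 0, 0.03], [0, 0, 0]], [0, [0, 0, 0], [0, 0, 0]]]'

```text
clock: 21.82
eef_pos: [506.5, 68.6, 64.1]
tool_rot: [3.14, -0.0, 1.625]
force: [-0.8, 0.2, 10.6]
width: -0.1
gripper_force: 5.0
```

Request:
send_rows --series '[[0, [0, 0, 0.03], [0, 0, 0]], [0, [0, 0, 0], [0, 0, 0]]]'

```text
clock: 22.08
eef_pos: [506.5, 68.5, 65.2]
tool_rot: [3.14, -0.0, 1.625]
force: [-0.6, 0.6, 5.4]
width: 0.3
gripper_force: 2.7
```

Request:
send_rows --series '[[0, [0, 0, 0.3], [0, 0, 0]], [0, [0, 0, 0.8], [0, 0, 0]], [0, [0, 0, 0.9], [0, 0, 0]], [0, [0, 0, 0.9], [0, 0, 0]], [0, [0, -0.6, 0.3], [0, 0, 0]], [0, [0, -0.9, 0], [0, 0, 0]], [0, [0, -0.9, 0], [0, 0, 0]], [0, [0, 0, 0], [0, 0, 0]]]'

```text
clock: 23.08
eef_pos: [504.9, -81.2, 256.5]
tool_rot: [-3.14, 0.003, 1.616]
force: [-0.4, 0.9, -0.3]
width: -0.0
gripper_force: 0.0
```

```bash
cat > lev.py <<'E'
from m import *
print(sensors.read_state()['clock'])
for n in ['wrist','scene','side']:
    d=cap(n); W=cloud(d)
    hsv=cv2.cvtColor(d['img'],cv2.COLOR_RGB2HSV); x,y,z=W[...,0],W[...,1],W[...,2]
    m=(hsv[...,1]<60)&(hsv[...,2]<110)&(x>495)&(x<555)&(abs(y-63)<6)&(z>35)&(z<60)
    if n!='wrist': m&=(z>43)
    q=W[m]; k=np.polyfit(q[:,0],q[:,2],1); r=abs(q[:,2]-np.polyval(k,q[:,0]))<2; q=q[r]
    k=np.polyfit(q[:,0],q[:,2],1); print(n,len(q),'slope deg',-np.degrees(np.arctan(k[0])).round(2),'z@530',np.polyval(k,530).round(1))
    # bias check: carriage top slope along x
    m=(hsv[...,1]<60)&(hsv[...,2]<115)&(x>563)&(x<608)&(y>18)&(y<55)&(z>50)&(z<61); q=W[m]
    if len(q)>30:
        A=np.c_[q[:,:2],np.ones(len(q))]; c=np.linalg.lstsq(A,q[:,2],rcond=None)[0]; print('  carriage slope deg',-np.degrees(c[0]).round(2),'z',np.median(q[:,2]).round(1))
E
python3 lev.py
```

```text
23.075
wrist 1219 slope deg 2.01 z@530 44.7
  carriage slope deg -0.09 z 54.0
scene 93 slope deg 2.02 z@530 47.7
  carriage slope deg -0.07 z 56.9
side 53 slope deg 2.65 z@530 48.9
  carriage slope deg 0.24 z 58.4
```

Request:
send_rows --series '[[0, [0, 0, 0], [0, 0, 0]], [0, [0, 0, 0], [0, 0, 0]], [0, [0, 0, 0], [0, 0, 0]], [0, [0, 0, 0], [0, 0, 0]], [0, [0, 0, 0], [0, 0, 0]], [0, [0, 0, 0], [0, 0, 0]], [0, [0, 0, 0], [0, 0, 0]], [0, [0, 0, 0], [0, 0, 0]]]'

```text
clock: 24.22
eef_pos: [506.0, -75.6, 256.7]
tool_rot: [-3.142, -0.0, 1.625]
force: [-0.2, -0.2, 0.6]
width: 0.2
gripper_force: 0.0
```

```bash
python3 lev.py
```

```text
24.225
wrist 1199 slope deg 2.15 z@530 44.7
  carriage slope deg -0.14 z 53.9
scene 90 slope deg 2.2 z@530 47.9
  carriage slope deg -0.2 z 56.9
side 52 slope deg 1.75 z@530 48.8
  carriage slope deg -0.05 z 58.2
```

```bash
python3 -c "
from cell import ctrl; print(ctrl.finish_job())"
```

```text
the job is handed in; nothing more can be done
None
```

The job is handed in at about 24 s: the broken brick is in the tub, the two whole bricks sit square and tight against the end stop, and the cam lever was pressed to its hard stop twice, but springs back about 2° (0.035 rad) when released.

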